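Wind a heel lift into the roller press and tag it

TASK

Lay the black heel lift flat on the rubber pad of the blue press's bed, then take the red loose sleeve of the crank and, keeping hold of it all the way, wind the bed fully home so that the lift sits under the roller. Then take the tag from its wooden stand and leave it hanging on the press's hook with its red-marked face outward, away from the press. Do not push the crank round without holding the sleeve, and leave the other things on the bench where they are.

Things in the scene. Friction and masses are not known exactly. Their poses are not given: they have to be found in the camera images.
- press: Blue roller press, fixed, base 120 x 380 x 20 mm, y -145 to +235 in its own frame. Origin on the bench below the wound-out bed's middle; z up; front (hook side) -x. Crank axis vertical at y +170, on the gearbox (100 x 100, top 86 mm). Bridge over the bed at y -96: 122 (x) by 34 (y), 105 high. It is level; the bed runs along y.
- bed (a joint): Slide of the bed, m: 0 wound out (ready to load), 0.100 fully home under the roller, where it meets a stop. Moves along the press's -y. Geared to the crank, 50 mm a turn; starts at up to 12 mm.
- bed_pad (a point): Loading place: on top of the bed's black rubber pad (72 in x by 76 in y, top 34 mm above the bench), moves with the bed, axes as the press. 34 mm off on the +y side a cross bar 5 mm high pushes the lift along; the other sides are open. The lift may lie at any yaw.
- crank (a joint): Crank angle, rad, 0 to 12.57 (two turns). Grows clockwise seen from above, which winds the bed in (a white arrow on the gearbox shows this way). At 0 the handle points along the press's +y, at 1.57 along its +x. Stays where it is left; turning takes about 2 to 5 N at the handle. Stop at 12.57.
- sleeve: Red upright grip sleeve of the crank, 23 mm thick, 58 long, spinning freely on its vertical pin 45 mm from the crank axis. Origin at its middle, 141 mm above the bench; crank arm's top at 107, hub nut's top at 112, pin's cap at 174 mm. A gripper can keep one yaw all round.
- heel_lift: Black rubbery D-shaped heel lift with three nail heads, 56 (x) x 57 (y) x 7 mm, lying flat on a wooden work block with cork top (90 x 100 x 28 mm, fixed) in front of the press. Origin at the centre of its underside, 28 mm above the bench; z up. About 20 to 45 g.
- tag: White tag 60 (y) x 110 (z) x 5 mm (x), 50 g, upright in the stand. Origin at the middle of its lower edge, z up. -x is the normal of the marked face (red block, white bar). Black grip bar 44 wide, 11 thick along the top edge, z 92 to 110. Opening for the hook 26 wide, z 44 to 74, its upper corners cut at 45 degrees to leave 8 mm at the top, so that it centres itself.
- tag_eye (a point): Middle of the upper edge of the tag's opening (z = 74 in the tag), by which it hangs.
- tag_front (a point): A point in the air 50 mm straight out from the marked face's side of the tag, level with tag_eye.
- stand: Wooden stand, fixed, 60 x 90 x 28 mm, with a slot 8 mm wide along its own y in which the tag's foot stands 22 mm deep, on the slot's floor 6 mm above the bench. Origin on the bench below its middle.
- hook_seat (a point): Lowest point of the hook's upper side, where the tag comes to rest, 115 mm above the bench; axes as the press. Hook: steel wire 6 mm thick running along the press's x: 24 mm behind (+x) it is 7 mm higher and turns down to the bridge; 18 mm in front (-x) its tip is 7 mm higher. Bridge's front 31 mm behind, its top 10 mm lower.
- roller: Black rubber roller under the bridge, 72 mm long, 32 thick, turning on an axle along the press's x, sprung up and down. Origin at its centre, 54 mm above the bench at rest (underside at 38); the lift, wound in, pushes it up about 3 mm.
- glue_tube: Red and white tube, 40x146x29 mm, lying on the bench; bystander.
- spool: Spool of brown thread, 40x69x44 mm, standing; bystander.
- polish_tin: Round dark blue polish tin, 71x77x22 mm; bystander.
- brush: Polishing brush with brown wooden back, 50x156x43 mm, behind the press; bystander.
Not all that is in view belongs to the job. There is more than one size of the heel_lift; the job needs the largest.

How it is judged:
On the way, in this order (a step that is already met when the one before it is completed fails the run):
1. the heel lift lies released on the pad of the wound-out bed (horizontal distance between heel_lift and bed_pad below 0.016 m and z of heel_lift in the frame of bed_pad below 0.004 m and angle between heel_lift's own z axis and vertical below 0.1 rad and contact force between the fingers and heel_lift below 0.1 N and value of joint bed below 0.025 m), for 0.2 s.
2. the bed is wound home by the held sleeve, the roller pressing on the lift (value of joint bed above 0.095 m and contact force between roller and heel_lift above 3 N), for 0.2 s.
3. the tag hangs on the hook, marked face outward (distance between tag_eye and hook_seat below 0.016 m and x of tag_front in the frame of hook_seat below -0.03 m and contact force between tag and press above 0.1 N and contact force between the fingers and tag below 0.1 N), for 0.2 s.
At the end, for the whole second after the job is handed in: The bed is home (5 mm), the lift flat on its pad (20 mm of the loading place) and pressed by the roller; the tag hangs at rest on the hook, eye within 16 mm of the seat, within 0.45 rad of upright, marked face outward (about 50 degrees) (all of step 2 and horizontal distance between heel_lift and bed_pad below 0.02 m and z of heel_lift in the frame of bed_pad below 0.004 m and distance between tag_eye and hook_seat below 0.016 m and x of tag_front in the frame of hook_seat below -0.03 m and angle between tag's own z axis and vertical below 0.45 rad and linear speed of tag below 0.05 m/s); the robot touches nothing.
It fails at once if the crank is turned while the sleeve is not held by the fingers ((velocity of joint crank above 0.6 rad/s or velocity of joint crank below -0.6 rad/s) and contact force between the fingers and sleeve below 0.2 N).
It fails at once if a bystander is shifted by more than 30 mm (distance of any of glue_tube, spool, polish_tin, brush from where it was at the start of the episode above 0.03 m).
It also fails if it takes over 72 s, if anything falls off the work surface, if the arm or the gripper's body presses on something with over 40 N, if the wrist force passes 120 N, or if a joint passes its speed limit or range.

ROBOT

A 6-joint arm with a two-finger parallel gripper is mounted at the origin on a cart in front of the work surface, level with it; the furniture and walls round the work are solid. World frame = base frame: x ahead of the robot, y to its left, z up, the work surface at z = 0. Lengths are in m, angles in rad, forces in N, time in s.
With the tool pointing down it reaches from about 0.25 to 0.725 m from the base axis. Payload 4 kg.
Tool frame: the origin (TCP) lies on the centre line of the jaws, within the pads' length; the fingertips stand 17 mm ahead of it and the grasp point (between the pads) lies 2 mm behind it; z points along the fingers, y is the line along which they close (so a half turn about z gives the same grasp; the last joint's range is limited). The gripper opens to 85 mm and grips with 20 to 120 N. Pads are 22 mm wide; open, the fingers measure 114 mm over their backs; the gripper's body (76 mm by 85 mm) begins 54 mm behind the grasp point. The pads swing forward as they close: fully open they stand 13 mm farther back than shut.
Start: joints at [1.265, 0.241, 0.005, 1.335, 0, 1.571], TCP at [0.151, 0.477, 0.248] pointing down, gripper open.
Joint ranges: [-2.72, 2.72], [-1.05, 1.87], [-1.09, 1.28], [-1.99, 2.15], [-1.42, 1.44], [-3.14, 3.14]. Speed limits (rad/s): [2.79, 2.79, 3.14, 3.14, 3.14, 3.14].

INTERFACE

Orientations are given as a unit quaternion [x, y, z, w].
In Python, from workcell import get_obs, imaging, order gives the robot as it stands.
- The arm moves only by the tool apply_moves, never from a script. Its argument "targets" is a list that holds one entry, the list of rows, each a list of 5 numbers: the shift along the world's x, y, z in units of 40 mm (1.0 is 40 mm), then the turn about the world's z in degrees, then the gripper command: -1 is shut, 1 is fully open, values between are in proportion. In form: [[[dx, dy, dz, turn, fingers], ...]]. A call has 1 to 8 rows; each row shifts and turns the commanded pose from where the row before left it; what a row does not reach is not made up. A row lasts 1/12 s, in which the tool goes at most 41.7 mm and 7.16 degrees, less where a joint would pass 70% of its speed; a pose out of reach is approached as far as the arm can. A call is refused whole if a number of a shift passes 1 or a number of a turn 7.16, either way. A call with a gripper value outside its range is refused whole. The fingers move at their own pace and stop on an object; the grip force is fixed at half the most. Time passes only in rows, so rows that do not move let the fingers close. It gives the time, the measured TCP pose, the force, the opening and the grip force at its end, in the units of the state.
- get_obs(): the state, without advancing time (a new reading comes with each control period).
- imaging.camera(name): name is "side" or "top" or "wrist"; returns (picture, depth): 420x560x3 uint8, blue, green, red; 420x560 float32, m along the optical axis (not along the pixel's ray), 0 where there is no reading.
- imaging.get_calibration(name): a dict with "camera_matrix" (3x3 intrinsics, pixels), "k1" (the pictures are not rectified: a ray, as slopes to the right and down, at radius r is drawn at 1 + k1 r^2 times it, then the intrinsics apply), "eye" and "rotation" of the camera in the world; the wrist camera has in their place "hand_eye" (4x4, takes a point from camera to tool coordinates, whose origin is the TCP and whose axes are the flange's). Camera axes: x right, y down, z forward; pixel columns grow to the right and rows downward; lengths in m; the calibration is good to about 2 mm. A picture is of the moment at which its call begins: read the wrist's pose just before it. get_calibration takes no time and is no camera call.
- order.job_done(): hands the job in; it is judged then, once.
The state is a dict: "clock": time; "joint_pos": joint angles; "joint_vel": joint speeds; "tau": joint torques, N m; "eef_pos": TCP position; "tool_rot": TCP orientation; "ft_force": force on the tool from outside, world axes, zero at the start; "ft_torque": the same for the moment, N m; "grip_width": finger opening in m; "grasp_force": force on a finger pad.
Only numpy, scipy, OpenCV 4.12 (cv2) and the standard library are available. Lean on these libraries where they do the work, as an engineer would, in place of code of your own. Each camera call takes 0.05 s, during which the arm holds its last target. There are 200 camera calls.

## Working session

There is one attempt and no reset: what is moved stays moved. The work goes in short steps, Python scripts to look and compute and a tool call to move; the robot and the scene stay as the last step left them, time stands still between calls to the robot, and variables do not carry over. Pictures are saved under pics/ and viewed, at most 10 in all, crops included, and the job is handed in when it is done.

Besides the shell and the picture viewer there is one more tool, called after "Emit:" by a JSON object that holds its "fn" and its "kwargs". apply_moves: Moves the arm, as the interface text tells. Its arguments: {"type":"object","properties":{"targets":{"type":"array","items":{"type":"array","items":{"type":"array","items":{"type":"number"}}}}},"required":["targets"]}

```bash
ls; mkdir -p pics; cat > h.py <<'E'
import numpy as np, cv2
from workcell import get_obs, imaging, order
from scipy.spatial.transform import Rotation as R
def cam(n):
    o=get_obs(); p,d=imaging.camera(n); c=imaging.get_calibration(n)
    if 'eye' in c: rot=np.array(c['rotation']); eye=np.array(c['eye'])
    else:
        T=np.eye(4); T[:3,:3]=R.from_quat(o['tool_rot']).as_matrix(); T[:3,3]=o['eef_pos']
        M=T@np.array(c['hand_eye']); rot=M[:3,:3]; eye=M[:3,3]
    return dict(p=p,d=d,K=np.array(c['camera_matrix']),k1=c['k1'],rot=rot,eye=eye)
def save(n,c):
    np.savez('pics/'+n+'.npz',**c); cv2.imwrite('pics/'+n+'.png',c['p'])
def load(n): return dict(np.load('pics/'+n+'.npz'))
def slopes(c,u,v):
    x=(np.asarray(u,float)-c['K'][0,2])/c['K'][0,0]; y=(np.asarray(v,float)-c['K'][1,2])/c['K'][1,1]
    a,b=x,y
    for _ in range(15):
        s=1+c['k1']*(a*a+b*b); a=x/s;b=y/s
    return np.stack([a,b,np.ones_like(a)],-1)
def atz(c,u,v,z):
    r=slopes(c,u,v)@c['rot'].T; return c['eye']+r*((z-c['eye'][2])/r[...,2])[...,None]
def atd(c,u,v):
    d=c['d'][np.asarray(v,int),np.asarray(u,int)]; return c['eye']+(slopes(c,u,v)*d[...,None])@c['rot'].T
def cloud(c):
    v,u=np.mgrid[:420,:560]; return atd(c,u,v)
def proj(c,P):
    q=(np.asarray(P,float)-c['eye'])@c['rot']; a=q[...,:2]/q[...,2:]
    a=a*(1+c['k1']*(a**2).sum(-1,keepdims=True)); return a*[c['K'][0,0],c['K'][1,1]]+c['K'][:2,2]
E
python3 - <<'E'
from h import *
o=get_obs(); print({k:np.round(v,3) for k,v in o.items()})
for n in('top','side'):
    c=cam(n); save(n+'0',c); print(n,c['eye'],c['rot'].round(3).tolist(),c['K'][0,0],c['k1'])
print(imaging.get_calibration('wrist'))
a=np.hstack([cv2.imread('pics/top0.png'),cv2.imread('pics/side0.png')]); 
E
```

```text
pics
{'clock': np.float64(0.0), 'joint_pos': array([1.265, 0.241, 0.004, 1.335, 0.   , 1.571]), 'joint_vel': array([ 0.   ,  0.   , -0.001,  0.   , -0.   ,  0.   ]), 'tau': array([-1.0000e-03, -3.7232e+01,  2.5241e+01,  1.7000e-02,  0.0000e+00,
        0.0000e+00]), 'eef_pos': array([0.15 , 0.476, 0.247]), 'tool_rot': array([ 0.152,  0.988, -0.001, -0.   ]), 'ft_force': array([-0.509, -0.804, -0.028]), 'ft_torque': array([-0.03 , -0.02 ,  0.035]), 'grasp_force': np.float64(0.0), 'grip_width': np.float64(0.085)}
top [ 0.34737906 -0.06284219  1.34818499] [0.711, -0.697, 0.058, -0.069] 437.33259632819517 -0.05011683246332629
side [0.2838195  0.80188117 0.73218037] [-0.137, 0.877, -0.454, 0.074] 390.6409233722731 -0.019157429699992352
{'camera_matrix': array([[322.90331832,   0.        , 277.18325154],
       [  0.        , 322.90331832, 211.72704767],
       [  0.        ,   0.        ,   1.        ]]), 'k1': -0.04165978064516933, 'hand_eye': array([[ 1.91074913e-03, -9.61845266e-01, -2.73587343e-01,
         6.86577963e-02],
       [ 9.99998170e-01,  1.86511441e-03,  4.26899015e-04,
        -1.40776392e-04],
       [ 9.96608983e-05, -2.73587658e-01,  9.61847069e-01,
        -1.25725407e-01],
       [ 0.00000000e+00,  0.00000000e+00,  0.00000000e+00,
         1.00000000e+00]])}
```

```bash
sed -i "s/rot=np.array(c\['rotation'\])/rot=R.from_quat(c['rotation']).as_matrix()/" h.py
python3 - <<'E'
from h import *
for n in('top','side'):
    c=cam(n); save(n+'0',c)
    P=cloud(c); m=c['d']>0; print(n,c['rot'].round(2).tolist(),np.percentile(P[m],[5,50,95],axis=0).round(3))
    p=c['p'].copy()
    cv2.imwrite(f'pics/{n}0b.png',cv2.resize(p,(800,600),interpolation=cv2.INTER_CUBIC))
E
```

```text
top [[0.02, -0.98, 0.18], [-1.0, -0.02, 0.02], [-0.01, -0.18, -0.98]] [[-1.040e-01 -1.135e+00 -7.640e-01]
 [ 6.100e-01 -4.400e-02 -1.000e-03]
 [ 1.363e+00  1.022e+00  2.750e-01]]
side [[-0.95, -0.17, 0.25], [-0.31, 0.55, -0.78], [-0.01, -0.82, -0.58]] [[-0.101 -1.149 -0.758]
 [ 0.529  0.04   0.003]
 [ 1.393  0.514  0.544]]
```

View pics/top0b.png

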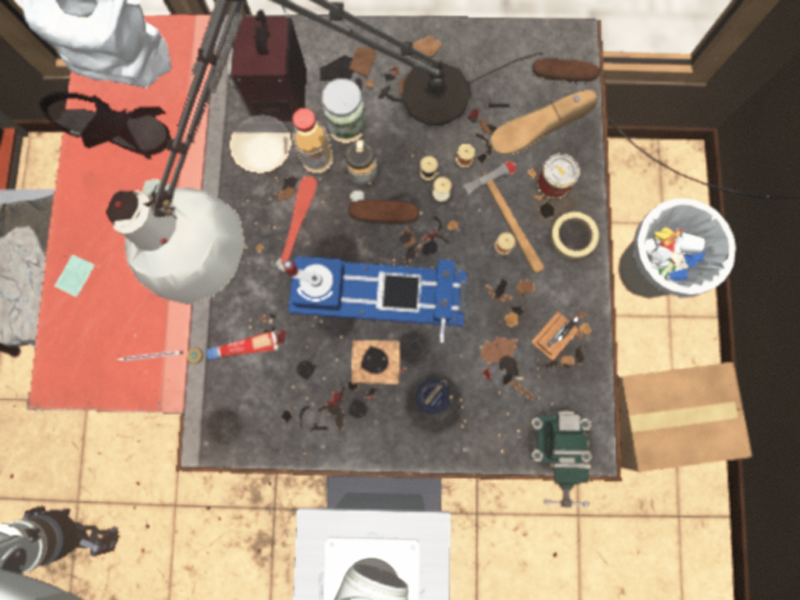

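View pics/side0b.png

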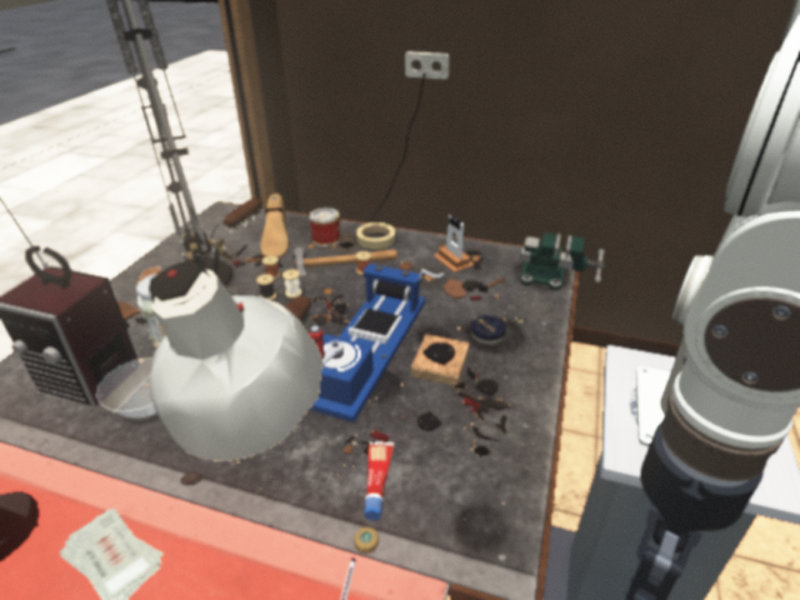

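```bash
python3 - <<'E'
from h import *
t=load('top0'); s=load('side0')
f=lambda c,u,v,z:atz(c,np.array(u*.7),np.array(v*.7),z).round(3)
D=lambda c,u,v:atd(c,np.array(u*.7),np.array(v*.7)).round(3)
for n,u,v,z in [('lift',375,360,.035),('blk tl',354,341,.028),('blk br',399,383,.028),('pad',401,292,.034),('hub',316,282,.112),('sleeve cap',291,267,.174),('hooktip',443,340,.12),('bridgeL',440,265,.105),('tag',570,330,.1),('stand a',532,347,.028),('stand b',553,315,.028),('tin',433,396,.02),('tube',245,345,.02),('baseBR',465,325,.0),('baseTR',466,262,.02),('baseBL',290,312,.0),('lamp',185,240,.4),('brush',384,211,.04),('gearTL',293,259,.086),('gearBR',340,307,.086)]:
    print(n,f(t,u,v,z),D(t,u,v))
print('side')
for n,u,v,z in [('lift',440,353,.035),('sleeve',316,335,.174),('pad',380,322,.034),('tag top',455,217,.115),('hooktip',440,275,.12),('lamp bottom',220,450,.4),('bridge',392,270,.105)]:
    print(n,f(s,u,v,z),D(s,u,v))
P=cloud(t); m=(np.abs(P[...,0]-.5)<.45)&(P[...,1]>.1)&(P[...,1]<.5)&(P[...,2]>.15); print(np.percentile(P[m],[1,50,99],axis=0))
P=cloud(s); m=(P[...,1]>.05)&(P[...,1]<.5)&(P[...,2]>.2)&(P[...,0]<.8)&(P[...,0]>.25)&(s['d']>0); print(np.percentile(P[m],[1,50,99],axis=0))
E
```

```text
lift [0.462 0.004 0.035] [0.462 0.004 0.036]
blk tl [0.502 0.05  0.028] [0.505 0.052 0.005]
blk br [ 0.415 -0.047  0.028] [ 0.417 -0.047 -0.001]
pad [ 0.609 -0.048  0.034] [ 0.609 -0.048  0.034]
hub [0.611 0.124 0.112] [0.611 0.125 0.111]
sleeve cap [0.627 0.165 0.174] [0.626 0.165 0.175]
hooktip [ 0.497 -0.133  0.12 ] [ 0.511 -0.14   0.004]
bridgeL [ 0.652 -0.127  0.105] [ 0.652 -0.127  0.107]
tag [ 0.524 -0.39   0.1  ] [ 0.521 -0.385  0.12 ]
stand a [ 0.496 -0.328  0.028] [ 0.499 -0.332  0.006]
stand b [ 0.566 -0.374  0.028] [ 0.57  -0.38   0.001]
tin [ 0.39  -0.119  0.02 ] [ 0.39  -0.119  0.026]
tube [0.489 0.285 0.02 ] [0.489 0.285 0.021]
baseBR [ 0.545 -0.188  0.   ] [ 0.545 -0.188  0.002]
baseTR [ 0.681 -0.188  0.02 ] [ 0.686 -0.19   0.   ]
baseBL [0.566 0.196 0.   ] [0.563 0.192 0.021]
lamp [0.614 0.293 0.4  ] [0.635 0.321 0.326]
brush [ 0.788 -0.007  0.04 ] [ 0.786 -0.007  0.044]
gearTL [0.665 0.179 0.086] [ 0.687  0.195 -0.001]
gearBR [0.565 0.076 0.086] [0.57  0.08  0.056]
side
lift [0.46  0.01  0.035] [0.459 0.011 0.036]
sleeve [0.624 0.185 0.174] [0.627 0.179 0.169]
pad [ 0.601 -0.048  0.034] [ 0.601 -0.048  0.034]
tag top [ 0.529 -0.396  0.115] [ 0.682 -1.139 -0.268]
hooktip [ 0.498 -0.127  0.12 ] [ 0.498 -0.127  0.12 ]
lamp bottom [0.497 0.582 0.4  ] [0.622 0.453 0.206]
bridge [ 0.604 -0.138  0.105] [ 0.607 -0.146  0.1  ]
[[0.12581954 0.12809619 0.16703862]
 [0.63040459 0.32895767 0.38081469]
 [0.92431626 0.47174551 0.69126695]]
[[0.54894449 0.20364831 0.20502278]
 [0.62973504 0.40407674 0.30329069]
 [0.79398443 0.45570362 0.5967222 ]]
```

Emit:
{"fn": "apply_moves", "kwargs": {"targets": [[[0.55,-0.85,0,1.25,1],[0.55,-0.85,0,1.25,1],[0.55,-0.85,0,1.25,1],[0.55,-0.85,0,1.25,1],[0.55,-0.85,0,1.25,1],[0.55,-0.85,0,1.25,1],[0.55,-0.85,0,1.25,1],[0.55,-0.85,0,1.25,1]]]}}

```text
clock: 0.87
eef_pos: [0.327, 0.203, 0.2484]
tool_rot: [0.065, 0.998, 0.0, 0.0]
ft_force: [0.8, 0.8, -0.8]
grip_width: 0.0853
grasp_force: 0.0
```

Emit:
{"fn": "apply_moves", "kwargs": {"targets": [[[0.55,-0.8,0,1.25,1],[0.55,-0.8,0,1.25,1],[0.55,-0.8,0,1.25,1],[0.55,-0.8,0,1.25,1],[0.55,-0.8,0,1.25,1],[0.55,-0.8,0,1.25,1],[0,0,0,0,1]]]}}

```text
clock: 1.45
eef_pos: [0.4618, 0.0078, 0.2479]
tool_rot: [0.004, 1.0, -0.001, 0.001]
ft_force: [0.0, 0.3, 0.4]
grip_width: 0.0854
grasp_force: 0.0
```

```bash
python3 - <<'E'
from h import *
o=get_obs(); print(o['clock'],o['eef_pos'],o['tool_rot'])
c=cam('wrist'); save('w1',c)
cv2.imwrite('pics/w1b.png',cv2.resize(c['p'],(800,600),interpolation=cv2.INTER_CUBIC))
t=load('top0');P=cloud(t)
for z in (.18,.22,.26,.3,.34,.38):
  for n in('top0','side0'):
    Q=cloud(load(n)); m=(np.abs(Q[...,2]-z)<.02)&(Q[...,0]>.5)&(Q[...,0]<.75)&(Q[...,1]>.15)&(Q[...,1]<.5)
    if m.sum()>5: print(z,n,m.sum(),np.percentile(Q[m],[2,98],axis=0).round(3).tolist())
E
```

```text
1.45 [0.46176352 0.00776622 0.24793588] [ 0.00361307  0.99999214 -0.00119502  0.00111153]
0.18 top0 54 [[0.62, 0.16, 0.162], [0.638, 0.179, 0.18]]
0.18 side0 427 [[0.571, 0.169, 0.164], [0.695, 0.455, 0.2]]
0.22 top0 229 [[0.543, 0.245, 0.212], [0.741, 0.394, 0.24]]
0.22 side0 1719 [[0.546, 0.314, 0.201], [0.696, 0.456, 0.239]]
0.26 top0 1107 [[0.549, 0.25, 0.241], [0.738, 0.446, 0.279]]
0.26 side0 2911 [[0.551, 0.306, 0.241], [0.717, 0.456, 0.279]]
0.3 top0 2269 [[0.563, 0.267, 0.281], [0.732, 0.427, 0.319]]
0.3 side0 3700 [[0.565, 0.292, 0.281], [0.714, 0.44, 0.319]]
0.34 top0 918 [[0.603, 0.307, 0.32], [0.693, 0.394, 0.358]]
0.34 side0 1514 [[0.606, 0.314, 0.32], [0.678, 0.425, 0.359]]
0.38 top0 690 [[0.624, 0.338, 0.362], [0.698, 0.416, 0.399]]
0.38 side0 1522 [[0.625, 0.323, 0.361], [0.689, 0.428, 0.398]]
```

View pics/w1b.png

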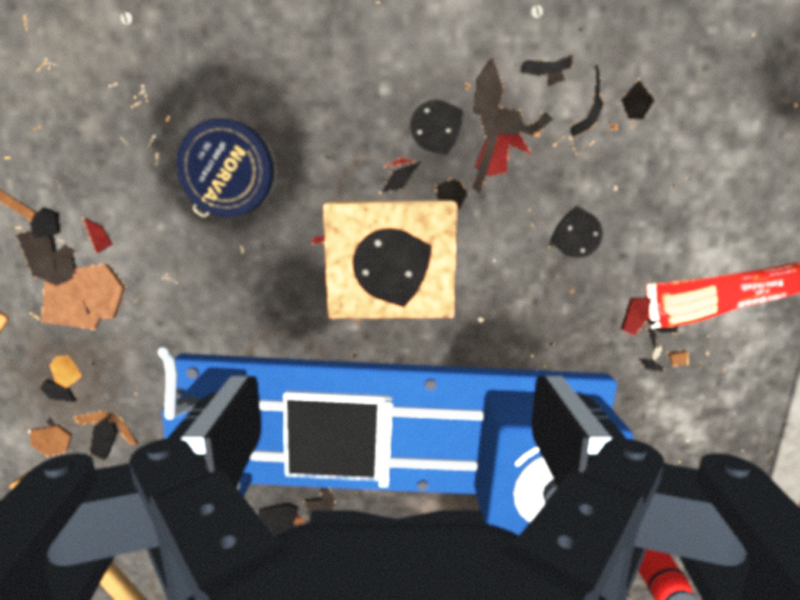

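```bash
python3 - <<'E'
from h import *
c=load('w1'); t=load('top0'); s=load('side0')
def rectof(c,box,z):
    x0,y0,x1,y1=box; g=c['p'][y0:y1,x0:x1].max(2); m=(g<75).astype('u1'); m=cv2.morphologyEx(m,cv2.MORPH_CLOSE,np.ones((5,5)))
    k=max(cv2.findContours(m,0,1)[0],key=cv2.contourArea)[:,0]+[x0,y0]
    W=atz(c,k[:,0],k[:,1],z)[:,:2]; (a,b),wh,an=cv2.minAreaRect((W*1000).astype('f4')); print(box,'rect mm',(round(a,1),round(b,1)),np.round(wh,1),round(an,1)); return W,np.array([a,b])/1000
W,ctr=rectof(c,(232,146,315,218),.035)
for a in range(0,180,15):
    n=np.array([np.cos(np.radians(a)),np.sin(np.radians(a))]); q=W@n; print(a,(np.ptp(q)*1000).round(1),((q.max()+q.min())/2*1000).round(1),end=' | ')
print()
rectof(c,(205,278,265,334),.034); rectof(t,(268,192,294,217),.034); rectof(t,(252,241,274,262),.035)
k=lambda u,v,z:atz(c,np.array([x*.7 for x in u]),np.array([x*.7 for x in v]),z)
print('base front edge',k([182,612],[356,376],.02).round(4).tolist())
print('rails',k([390,482],[412,415],.03).round(4).tolist(),k([392,475],[462,466],.03).round(4).tolist())
print('hook',k([163,168],[352,412],.12).round(4).tolist())
print('depth lift',atd(c,np.array([275,285]),np.array([195,180])).round(4), 'pad',atd(c,np.array([235]),np.array([305])).round(4),'blk',atd(c,np.array([235,310]),np.array([150,215])).round(4))
E
```

```text
(232, 146, 315, 218) rect mm (460.2, 2.0) [52.1 51.9] 64.4
0 55.5 462.4 | 15 57.5 447.9 | 30 56.9 402.1 | 45 54.2 328.1 | 60 52.7 232.0 | 75 52.5 121.1 | 90 55.3 3.5 | 105 57.5 -114.5 | 120 57.3 -225.4 | 135 55.6 -322.2 | 150 52.2 -397.4 | 165 53.1 -444.6 | 
(205, 278, 265, 334) rect mm (611.1, -45.8) [69.8 70.9] 85.9
(268, 192, 294, 217) rect mm (610.3, -46.9) [75.  76.9] 1.0
(252, 241, 274, 262) rect mm (459.1, 6.2) [49.1 51.8] 51.7
base front edge [[0.5398, -0.172, 0.02], [0.5595, 0.1886, 0.02]]
rails [[0.5862, 0.0013, 0.03], [0.5895, 0.0782, 0.03]] [[0.6348, 0.0026, 0.03], [0.6393, 0.0746, 0.03]]
hook [[0.4956, -0.1322, 0.12], [0.5358, -0.1352, 0.12]]
depth lift [[0.471  0.0046 0.0356]
 [0.4546 0.0153 0.0364]] pad [[ 0.606  -0.0443  0.0344]] blk [[ 0.4238 -0.0375  0.0275]
 [ 0.4955  0.0433  0.0289]]
```

Emit:
{"fn": "apply_moves", "kwargs": {"targets": [[[0,-0.1,-0.9,-5.5,0.6],[0,0,-0.9,-5.5,0.6],[0,0,-0.9,-5.5,0.6],[0,0,-0.9,-5.5,0.6],[0,0,-0.9,0,0.6],[0,0,-0.2,0,0.6],[0,0,0,0,0.6],[0,0,0,0,0.6]]]}}

```text
clock: 2.17
eef_pos: [0.4587, 0.0094, 0.0611]
tool_rot: [0.19, 0.982, 0.0, -0.0]
ft_force: [-0.2, -0.1, 0.7]
grip_width: 0.0682
grasp_force: 0.0
```

```bash
python3 - <<'E'
from h import *
o=get_obs(); print(o['clock'],o['eef_pos'],o['grip_width'],o['ft_force'])
c=cam('wrist'); save('w2',c)
cv2.imwrite('pics/w2b.png',c['p'])
E
```

```text
2.1667 [0.45872423 0.00944905 0.06114733] 0.06818923306742904 [-0.21827865 -0.12453058  0.73799602]
```

View pics/w2b.png

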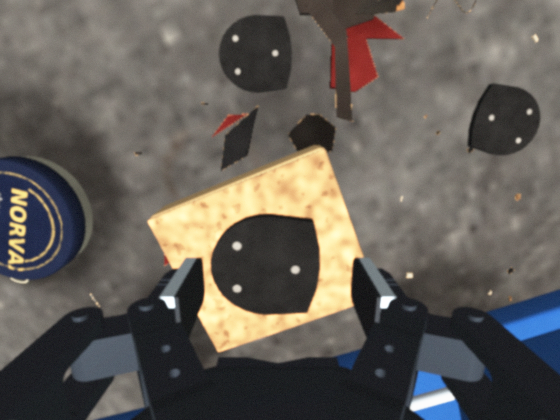

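```bash
python3 - <<'E'
from h import *
c=load('w2'); 
g=c['p'][205:320,200:330].max(2); m=(g<75).astype('u1'); m=cv2.morphologyEx(m,cv2.MORPH_CLOSE,np.ones((9,9)))
k=max(cv2.findContours(m,0,1)[0],key=cv2.contourArea)[:,0]+[200,205]; print(cv2.boundingRect(k))
W=atz(c,k[:,0],k[:,1],.035)[:,:2]
a=R.from_quat(get_obs()['tool_rot']).as_matrix(); print(a.round(3).tolist())
n=a[:2,1];x=a[:2,0]; t=get_obs()['eef_pos'][:2]
for d in (n,x): q=(W-t)@d; print(q.min(),q.max(),(q.min()+q.max())/2)
print(proj(c,[[*t,.035],[*(t+.034*n),.045],[*(t-.034*n),.045]]),get_obs()['eef_pos'])
E
```

```text
(212, 215, 106, 99)
[[-0.927, 0.374, 0.003], [0.374, 0.927, 0.0], [-0.003, 0.001, -1.0]]
-0.03402198007655068 0.020369393081403418 -0.006826293497573632
-0.030210271920832112 0.02492200563213772 -0.0026441331443471956
[[277.75672316 261.68393868]
 [348.11993498 270.43718535]
 [207.43932389 270.17479563]] [0.45990537 0.00932427 0.06210371]
```

Emit:
{"fn": "apply_moves", "kwargs": {"targets": [[[0,-0.18,0,0,0.6],[0,0,-0.25,0,0.6],[0,0,-0.12,0,0.6],[0,0,0,0,0.6]]]}}

```text
clock: 2.55
eef_pos: [0.4588, 0.0013, 0.0461]
tool_rot: [0.191, 0.982, 0.0, 0.0]
ft_force: [-0.5, -0.3, -0.6]
grip_width: 0.0682
grasp_force: 0.0
```

Emit:
{"fn": "apply_moves", "kwargs": {"targets": [[[0,0,-0.08,0,0.6],[0,0,0,0,0.6]]]}}

```text
clock: 2.72
eef_pos: [0.4587, 0.0015, 0.0426]
tool_rot: [0.191, 0.982, 0.0, 0.0]
ft_force: [-0.1, -0.6, 0.8]
grip_width: 0.0686
grasp_force: 0.0
```

Emit:
{"fn": "apply_moves", "kwargs": {"targets": [[[0,0,-0.06,0,0.6],[0,0,0,0,0.2],[0,0,0,0,0],[0,0,0,0,-0.2],[0,0,0,0,-0.2],[0,0,0,0,-0.2]]]}}

```text
clock: 3.22
eef_pos: [0.4594, 0.0016, 0.0415]
tool_rot: [0.191, 0.982, 0.0, 0.001]
ft_force: [-3.3, -0.7, 11.3]
grip_width: 0.053
grasp_force: 65.4
```

Emit:
{"fn": "apply_moves", "kwargs": {"targets": [[[0,0,0.5,0,-0.2],[0,0,0.8,0,-0.2],[0,0,0.7,-7.1,-0.2],[0.6,-0.2,0,-7.1,-0.2],[0.7,-0.25,0,-7.1,-0.2],[0.7,-0.25,0,-7.1,-0.2],[0.7,-0.25,0,-7.1,-0.2],[0.6,-0.2,0,-7.1,-0.2]]]}}

```text
clock: 3.88
eef_pos: [0.5922, -0.0451, 0.12]
tool_rot: [0.537, 0.843, 0.0, 0.0]
ft_force: [0.3, 0.1, 0.1]
grip_width: 0.053
grasp_force: 63.1
```

Emit:
{"fn": "apply_moves", "kwargs": {"targets": [[[0.4,-0.1,0,-7.1,-0.2],[0,0,0,-7.1,-0.2],[0,0,0,-7.1,-0.2],[0,0,0,-7.1,-0.2],[0,0,0,0,-0.2]]]}}

```text
clock: 4.3
eef_pos: [0.6064, -0.0484, 0.1194]
tool_rot: [0.726, 0.688, -0.0, -0.0]
ft_force: [-0.3, 0.8, -0.4]
grip_width: 0.0529
grasp_force: 63.1
```

```bash
python3 - <<'E'
from h import *
o=get_obs(); print(o['clock'],o['eef_pos'],o['grip_width'],o['grasp_force'],R.from_quat(o['tool_rot']).as_matrix()[:,1],o['joint_pos'])
c=cam('wrist'); save('w3',c)
cv2.imwrite('pics/w3b.png',cv2.resize(c['p'],(800,600),interpolation=cv2.INTER_CUBIC))
E
```

```text
4.3 [ 0.60638747 -0.04839556  0.11941524] 0.05292074108498154 63.139811034779996 [ 9.98504861e-01 -5.46545211e-02 -9.61746024e-04] [-7.96490645e-02  5.32936553e-01  9.62937228e-02  1.13511598e+00
  1.75039680e-05  1.54582907e+00]
```

View pics/w3b.png

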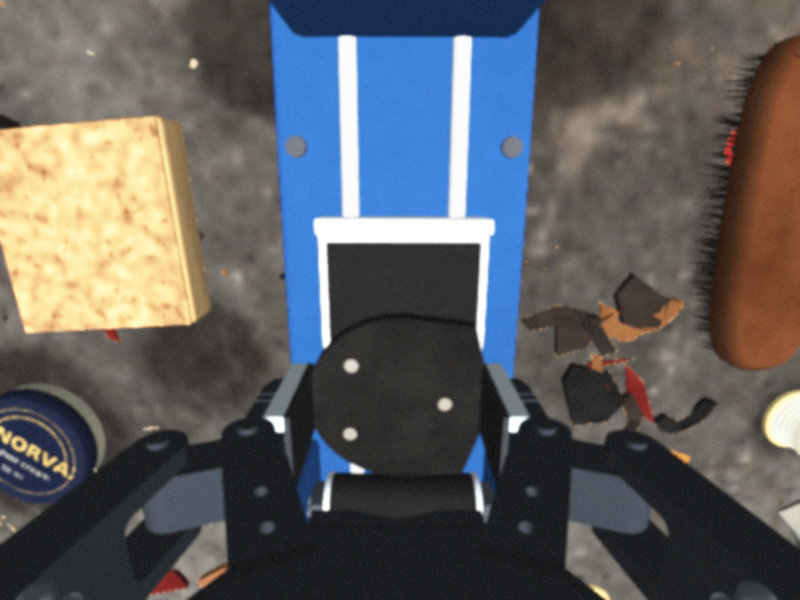

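```bash
python3 - <<'E'
from h import *
c=load('w3'); q=lambda u,v,z:print(atz(c,np.array(u)*.7,np.array(v)*.7,z).round(4).tolist())
q([328,479],[244,244],.034); q([318,495],[220,220],.039); q([404],[237],.034)
q([325,475],[512,512],.05); q([340,355,452,470],[37,215,215,37],.03); q([290,525],[300,300],.02)
q([313,480],[380,380],.115); q([400,400],[315,475],.119)
print(atd(c,np.array([280,280,335]),np.array([200,163,163])).round(4))
E
```

```text
[[0.5778, -0.0099, 0.034], [0.6471, -0.0136, 0.034]]
[[0.5751, 0.0017, 0.039], [0.6535, -0.0024, 0.039]]
[[0.6128, -0.0086, 0.034]]
[[0.5657, -0.1441, 0.05], [0.6422, -0.1482, 0.05]]
[[0.59, 0.077, 0.03], [0.5908, 0.0022, 0.03], [0.6355, -0.0001, 0.03], [0.6448, 0.0741, 0.03]]
[[0.5536, -0.0393, 0.02], [0.6729, -0.0456, 0.02]]
[[0.5819, -0.04, 0.115], [0.6334, -0.0427, 0.115]]
[[0.6098, -0.0192, 0.119], [0.6071, -0.0728, 0.119]]
[[ 0.6098 -0.0313  0.0343]
 [ 0.6111 -0.0059  0.0389]
 [ 0.6461 -0.0078  0.0389]]
```

Emit:
{"fn": "apply_moves", "kwargs": {"targets": [[[0.1,0,-0.7,0,-0.2],[0,0,-0.7,0,-0.2],[0,0,-0.3,0,-0.2],[0,0,0,0,-0.2]]]}}

```text
clock: 4.68
eef_pos: [0.6093, -0.0482, 0.0496]
tool_rot: [0.724, 0.689, -0.001, -0.001]
ft_force: [0.1, 0.7, 1.1]
grip_width: 0.0533
grasp_force: 63.7
```

Emit:
{"fn": "apply_moves", "kwargs": {"targets": [[[0,0,-0.04,0,-0.2],[0,0,0,0,-0.2],[0,0,0,0,0.6],[0,0,0,0,0.6],[0,0,0,0,0.6]]]}}

```text
clock: 5.1
eef_pos: [0.6109, -0.0484, 0.051]
tool_rot: [0.725, 0.688, 0.0, 0.0]
ft_force: [-0.6, -1.4, -0.2]
grip_width: 0.0683
grasp_force: 0.0
```

Emit:
{"fn": "apply_moves", "kwargs": {"targets": [[[0,0,0.5,0,0.6],[0,0,1,0,0.6],[0,0,1,0,0.6],[0,0,1,0,1],[0,0,0,0,1]]]}}

```text
clock: 5.52
eef_pos: [0.6153, -0.0488, 0.2008]
tool_rot: [0.725, 0.688, 0.006, 0.006]
ft_force: [1.6, -0.5, 2.1]
grip_width: 0.0854
grasp_force: 0.0
```

```bash
python3 - <<'E'
from h import *
o=get_obs(); print(o['clock'],o['eef_pos'],o['grip_width'],o['grasp_force'])
c=cam('wrist'); save('w4',c)
cv2.imwrite('pics/w4b.png',cv2.resize(c['p'],(800,600),interpolation=cv2.INTER_CUBIC))
E
```

```text
5.5167 [ 0.61534949 -0.0487725   0.2007609 ] 0.08544258425385394 0.0
```

View pics/w4b.png

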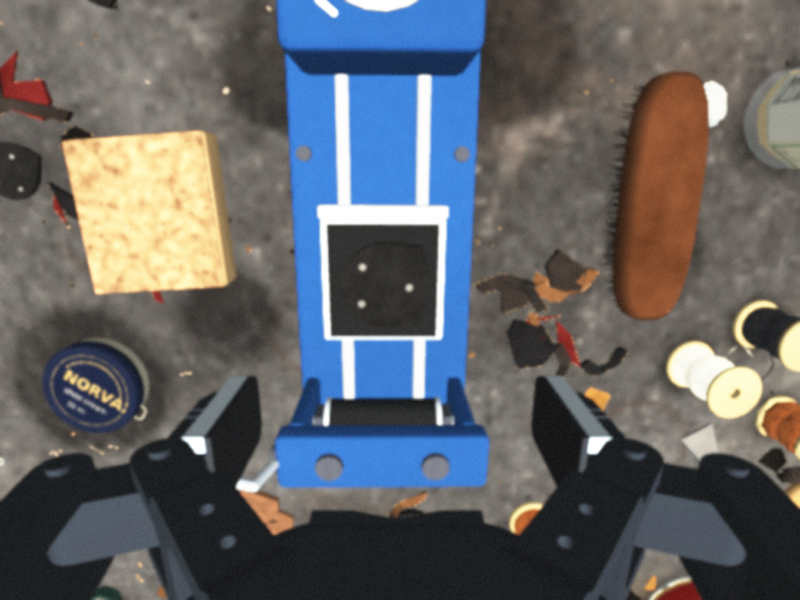

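Emit:
{"fn": "apply_moves", "kwargs": {"targets": [[[0,0,0.9,7.15,1],[0,0,0.85,7.15,1],[0.1,0.4,0,7.15,1],[0.1,0.5,0,7.15,0.6],[0.1,0.5,0,7.15,0.6],[0.1,0.5,0,7.15,0.6],[0.1,0.5,0,7.15,0.6],[0.1,0.5,0,7.15,0.6]]]}}

```text
clock: 6.23
eef_pos: [0.6342, 0.0684, 0.2591]
tool_rot: [0.305, 0.952, -0.0, -0.001]
ft_force: [-0.1, 0.2, 0.2]
grip_width: 0.0685
grasp_force: 0.0
```

Emit:
{"fn": "apply_moves", "kwargs": {"targets": [[[0.1,0.4,0,7.15,0.6],[0.1,0.3,0,7.15,0.6],[0,0,0,7.15,0.6],[0,0,0,7.15,0.6],[0,0,0,7.15,0.6],[0,0,0,0,0.6]]]}}

```text
clock: 6.73
eef_pos: [0.6421, 0.0958, 0.2589]
tool_rot: [-0.001, 1.0, -0.0, -0.001]
ft_force: [-1.1, -0.4, -1.0]
grip_width: 0.0681
grasp_force: 0.0
```

```bash
python3 - <<'E'
from h import *
o=get_obs(); print(o['clock'],o['eef_pos'],o['grip_width'],R.from_quat(o['tool_rot']).as_matrix()[:,1])
c=cam('wrist'); save('w5',c)
cv2.imwrite('pics/w5b.png',cv2.resize(c['p'],(800,600),interpolation=cv2.INTER_CUBIC))
E
```

```text
6.7333 [0.64206366 0.0957892  0.25893981] 0.06811410188943515 [-1.36374236e-03  9.99999009e-01 -3.49354100e-04]
```

View pics/w5b.png

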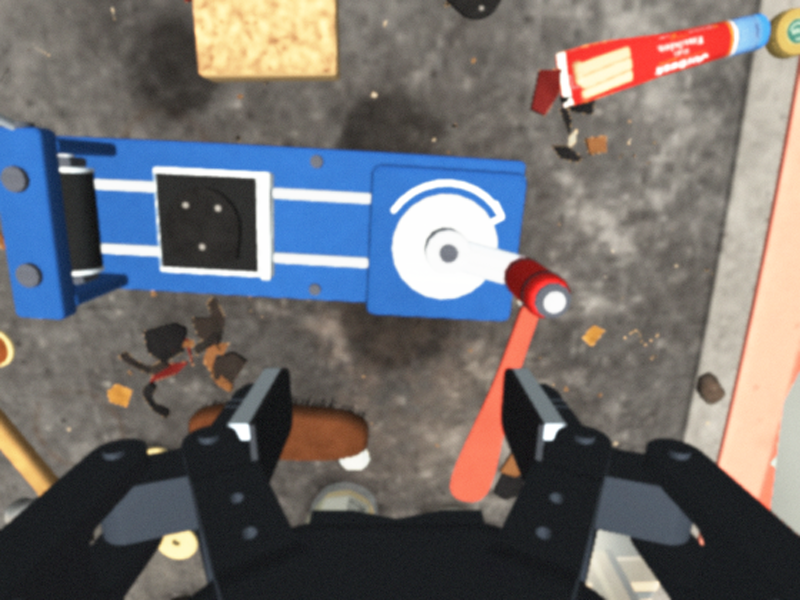

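```bash
python3 - <<'E'
from h import *
c=load('w5'); q=lambda u,v,z:atz(c,np.array(u)*.7,np.array(v)*.7,z)
n=q(449,252,.112); s=q(552,300,.174); print(n,s,s-n,np.hypot(*(s-n)[:2]))
print('depth',atd(c,np.array([314]),np.array([176])),atd(c,np.array([386]),np.array([210])))
e=q([375,520],[162,172],.086); print(e,q([372,510],[312,320],.086), 'base', q([60,520],[140,160],.02))
print(q([370,522,510,370],[166,175,320,312],.086).mean(0))
psi=np.radians(-3.1); ex=np.array([np.cos(psi),np.sin(psi)]); ey=np.array([-ex[1],ex[0]])
print('ang',np.degrees(np.arctan2((s-n)[:2]@ex,(s-n)[:2]@ey)))
E
```

```text
[0.61916163 0.12705554 0.112     ] [0.63159193 0.16981543 0.174     ] [0.0124303  0.04275989 0.062     ] 0.04452999530568718
depth [[0.6189643  0.12688891 0.11112281]] [[0.63088825 0.16864028 0.17656209]]
[[0.56714025 0.08218076 0.086     ]
 [0.57263423 0.17300537 0.086     ]] [[0.66465349 0.07931528 0.086     ]
 [0.67004546 0.1733356  0.086     ]] base [[ 0.54775537 -0.16291428  0.02      ]
 [ 0.56357759  0.18951869  0.02      ]]
[0.61967506 0.12618409 0.086     ]
ang 13.109141493875612
```

Emit:
{"fn": "apply_moves", "kwargs": {"targets": [[[-0.06,0.6,0,0,0.6],[-0.1,0.6,0,0,0.6],[-0.1,0.6,0,0,0.6],[0,0.05,0,0,0.6],[0,0,0,0,0.6]]]}}

```text
clock: 7.2
eef_pos: [0.6316, 0.1709, 0.2597]
tool_rot: [0.001, 1.0, -0.0, -0.0]
ft_force: [0.4, -0.4, -0.4]
grip_width: 0.0681
grasp_force: 0.0
```

Emit:
{"fn": "apply_moves", "kwargs": {"targets": [[[0,-0.02,-0.7,0,0.6],[0,0,-0.7,0,0.6],[0,0,-0.7,0,0.4],[0,0,-0.6,0,0.2],[0,0,-0.2,0,0],[0,0,0,0,0],[0,0,0,0,-0.2]]]}}

```text
clock: 7.78
eef_pos: [0.6325, 0.168, 0.1448]
tool_rot: [0.001, 1.0, -0.0, 0.0]
ft_force: [0.0, -0.3, 0.2]
grip_width: 0.0343
grasp_force: 0.0
```

Emit:
{"fn": "apply_moves", "kwargs": {"targets": [[[0,0,0,0,-0.35],[0,0,0,0,-0.45],[0,0,0,0,-0.6],[0,0,0,0,-1],[0,0,0,0,-1],[0,0,0,0,-1]]]}}

```text
clock: 8.28
eef_pos: [0.6337, 0.17, 0.147]
tool_rot: [0.0, 1.0, 0.001, 0.003]
ft_force: [0.4, 2.2, 6.3]
grip_width: 0.0214
grasp_force: 58.7
```

```bash
python3 - <<'E'
import numpy as np
th=np.radians(np.r_[17,np.arange(28,17+707,12)]); P=45/40*np.c_[np.sin(th),np.cos(th)]
Q=np.round(P,2); d=np.diff(Q,axis=0).round(2)
for i in range(0,len(d),8): print(i,np.degrees(th[min(i+8,len(d))]).round(), (np.array([.619,.127])+.04*P[min(i+8,len(d))]).round(3), [[float(a),float(b),0,0,-1] for a,b in d[i:i+8]])
E
```

```text
0 112.0 [0.661 0.11 ] [[0.2, -0.09, 0, 0, -1], [0.19, -0.13, 0, 0, -1], [0.17, -0.17, 0, 0, -1], [0.12, -0.2, 0, 0, -1], [0.08, -0.22, 0, 0, -1], [0.03, -0.23, 0, 0, -1], [-0.01, -0.24, 0, 0, -1], [-0.07, -0.22, 0, 0, -1]]
8 208.0 [0.598 0.087] [[-0.11, -0.21, 0, 0, -1], [-0.15, -0.18, 0, 0, -1], [-0.18, -0.14, 0, 0, -1], [-0.22, -0.11, 0, 0, -1], [-0.22, -0.05, 0, 0, -1], [-0.24, -0.01, 0, 0, -1], [-0.23, 0.04, 0, 0, -1], [-0.22, 0.09, 0, 0, -1]]
16 304.0 [0.582 0.152] [[-0.19, 0.13, 0, 0, -1], [-0.17, 0.17, 0, 0, -1], [-0.12, 0.2, 0, 0, -1], [-0.08, 0.22, 0, 0, -1], [-0.03, 0.23, 0, 0, -1], [0.01, 0.24, 0, 0, -1], [0.07, 0.22, 0, 0, -1], [0.11, 0.21, 0, 0, -1]]
24 400.0 [0.648 0.161] [[0.15, 0.18, 0, 0, -1], [0.18, 0.14, 0, 0, -1], [0.22, 0.11, 0, 0, -1], [0.22, 0.05, 0, 0, -1], [0.24, 0.01, 0, 0, -1], [0.23, -0.04, 0, 0, -1], [0.22, -0.09, 0, 0, -1], [0.19, -0.13, 0, 0, -1]]
32 496.0 [0.65  0.095] [[0.17, -0.17, 0, 0, -1], [0.12, -0.2, 0, 0, -1], [0.08, -0.22, 0, 0, -1], [0.03, -0.23, 0, 0, -1], [-0.01, -0.24, 0, 0, -1], [-0.07, -0.22, 0, 0, -1], [-0.11, -0.21, 0, 0, -1], [-0.15, -0.18, 0, 0, -1]]
40 592.0 [0.584 0.099] [[-0.18, -0.14, 0, 0, -1], [-0.22, -0.11, 0, 0, -1], [-0.22, -0.05, 0, 0, -1], [-0.24, -0.01, 0, 0, -1], [-0.23, 0.04, 0, 0, -1], [-0.22, 0.09, 0, 0, -1], [-0.19, 0.13, 0, 0, -1], [-0.17, 0.17, 0, 0, -1]]
48 688.0 [0.595 0.165] [[-0.12, 0.2, 0, 0, -1], [-0.08, 0.22, 0, 0, -1], [-0.03, 0.23, 0, 0, -1], [0.01, 0.24, 0, 0, -1], [0.07, 0.22, 0, 0, -1], [0.11, 0.21, 0, 0, -1], [0.15, 0.18, 0, 0, -1], [0.18, 0.14, 0, 0, -1]]
56 712.0 [0.613 0.172] [[0.22, 0.11, 0, 0, -1], [0.22, 0.05, 0, 0, -1]]
```

Emit:
{"fn": "apply_moves", "kwargs": {"targets": [[[0.2,-0.09,0,0,-1],[0.19,-0.13,0,0,-1],[0.17,-0.17,0,0,-1],[0.12,-0.2,0,0,-1],[0.08,-0.22,0,0,-1],[0.03,-0.23,0,0,-1],[-0.01,-0.24,0,0,-1],[-0.07,-0.22,0,0,-1]]]}}

```text
clock: 8.95
eef_pos: [0.6618, 0.1089, 0.1469]
tool_rot: [0.001, 1.0, 0.001, 0.002]
ft_force: [-1.6, 1.6, 7.3]
grip_width: 0.0214
grasp_force: 59.1
```

Smooth; forces small. Continue.

Emit:
{"fn": "apply_moves", "kwargs": {"targets": [[[-0.11,-0.21,0,0,-1],[-0.15,-0.18,0,0,-1],[-0.18,-0.14,0,0,-1],[-0.22,-0.11,0,0,-1],[-0.22,-0.05,0,0,-1],[-0.24,-0.01,0,0,-1],[-0.23,0.04,0,0,-1],[-0.22,0.09,0,0,-1]]]}}

```text
clock: 9.62
eef_pos: [0.5998, 0.0868, 0.1469]
tool_rot: [0.001, 1.0, 0.001, 0.004]
ft_force: [4.8, 3.9, 4.0]
grip_width: 0.0213
grasp_force: 58.8
```

Emit:
{"fn": "apply_moves", "kwargs": {"targets": [[[-0.19,0.13,0,0,-1],[-0.17,0.17,0,0,-1],[-0.12,0.2,0,0,-1],[-0.08,0.22,0,0,-1],[-0.03,0.23,0,0,-1],[0.01,0.24,0,0,-1],[0.07,0.22,0,0,-1],[0.11,0.21,0,0,-1]]]}}

```text
clock: 10.28
eef_pos: [0.5821, 0.1506, 0.1468]
tool_rot: [0.001, 1.0, -0.001, 0.001]
ft_force: [-0.9, -1.1, 9.8]
grip_width: 0.0215
grasp_force: 59.4
```

Emit:
{"fn": "apply_moves", "kwargs": {"targets": [[[0.15,0.18,0,0,-1],[0.18,0.14,0,0,-1],[0.22,0.11,0,0,-1],[0.22,0.05,0,0,-1],[0.24,0.01,0,0,-1],[0.23,-0.04,0,0,-1],[0.22,-0.09,0,0,-1],[0.19,-0.13,0,0,-1]]]}}

```text
clock: 10.95
eef_pos: [0.6492, 0.1617, 0.1469]
tool_rot: [-0.0, 1.0, 0.001, 0.002]
ft_force: [-0.3, 3.1, 7.8]
grip_width: 0.0215
grasp_force: 59.3
```

Emit:
{"fn": "apply_moves", "kwargs": {"targets": [[[0.17,-0.17,0,0,-1],[0.12,-0.2,0,0,-1],[0.08,-0.22,0,0,-1],[0.03,-0.23,0,0,-1],[-0.01,-0.24,0,0,-1],[-0.07,-0.22,0,0,-1],[-0.11,-0.21,0,0,-1],[-0.15,-0.18,0,0,-1]]]}}

```text
clock: 11.62
eef_pos: [0.651, 0.0937, 0.1468]
tool_rot: [0.0, 1.0, 0.001, 0.002]
ft_force: [-1.1, 5.6, 9.2]
grip_width: 0.0218
grasp_force: 59.4
```

Emit:
{"fn": "apply_moves", "kwargs": {"targets": [[[-0.18,-0.14,0,0,-1],[-0.22,-0.11,0,0,-1],[-0.22,-0.05,0,0,-1],[-0.24,-0.01,0,0,-1],[-0.23,0.04,0,0,-1],[-0.22,0.09,0,0,-1],[-0.19,0.13,0,0,-1],[-0.17,0.17,0,0,-1]]]}}

```text
clock: 12.28
eef_pos: [0.5856, 0.0983, 0.1469]
tool_rot: [0.001, 1.0, 0.0, 0.004]
ft_force: [5.6, 2.7, 4.8]
grip_width: 0.0218
grasp_force: 58.9
```

Emit:
{"fn": "apply_moves", "kwargs": {"targets": [[[-0.12,0.2,0,0,-1],[-0.08,0.22,0,0,-1],[-0.03,0.23,0,0,-1],[0.01,0.24,0,0,-1],[0.07,0.22,0,0,-1],[0.11,0.21,0,0,-1],[0.15,0.18,0,0,-1],[0.18,0.14,0,0,-1]]]}}

```text
clock: 12.95
eef_pos: [0.595, 0.1642, 0.1468]
tool_rot: [0.0, 1.0, 0.0, 0.001]
ft_force: [-2.5, 0.3, 9.0]
grip_width: 0.0215
grasp_force: 59.5
```

Emit:
{"fn": "apply_moves", "kwargs": {"targets": [[[0.22,0.11,0,0,-1],[0.22,0.05,0,0,-1],[0,0,0,0,-1],[0,0,0,0,-1]]]}}

```text
clock: 13.28
eef_pos: [0.6144, 0.1716, 0.1469]
tool_rot: [0.0, 1.0, 0.001, 0.003]
ft_force: [0.6, 5.0, 7.4]
grip_width: 0.0216
grasp_force: 59.3
```

Emit:
{"fn": "apply_moves", "kwargs": {"targets": [[[0.09,0.01,0,0,-1],[0.06,0,0,0,-1],[0,0,0,0,-1],[0,0,0,0,-1],[0,0,0,0,-1]]]}}

```text
clock: 13.7
eef_pos: [0.6197, 0.172, 0.1469]
tool_rot: [0.0, 1.0, 0.001, 0.002]
ft_force: [0.6, 3.4, 8.7]
grip_width: 0.0214
grasp_force: 59.3
```

Emit:
{"fn": "apply_moves", "kwargs": {"targets": [[[0,0,0,0,-0.45],[0,0,0,0,-0.35],[0,0,0,0,0],[0,0,0,0,0.4],[0,0,0,0,0.4],[0,0,0.5,0,0.4],[0,0,0.9,0,0.4],[0,0,1,0,0.4]]]}}

```text
clock: 14.37
eef_pos: [0.6167, 0.1695, 0.238]
tool_rot: [0.001, 1.0, -0.001, -0.004]
ft_force: [0.7, 0.8, 0.0]
grip_width: 0.0598
grasp_force: 0.0
```

Emit:
{"fn": "apply_moves", "kwargs": {"targets": [[[0,0,1,0,0.4],[-0.3,-0.5,0.5,0,0.4],[-0.3,-0.9,0,0,0.4],[-0.3,-0.95,0,0,0.4],[-0.3,-0.95,0,0,0.4],[-0.3,-0.95,0,0,0.4],[-0.3,-0.95,0,0,0.4],[-0.3,-0.95,0,0,0.4]]]}}

```text
clock: 15.03
eef_pos: [0.5333, -0.0774, 0.3]
tool_rot: [0.001, 1.0, -0.0, -0.0]
ft_force: [0.6, -0.8, 0.6]
grip_width: 0.0601
grasp_force: 0.0
```

Emit:
{"fn": "apply_moves", "kwargs": {"targets": [[[-0.3,-0.95,0,0,0.4],[-0.3,-0.95,0,0,0.4],[-0.3,-0.95,0,0,0.4],[-0.3,-0.95,0,0,0.4],[-0.2,-0.95,0,0,0.4],[0,-0.6,0,0,0.4],[0,0,0,0,0.4]]]}}

```text
clock: 15.62
eef_pos: [0.4771, -0.2945, 0.2994]
tool_rot: [0.004, 1.0, -0.001, -0.001]
ft_force: [1.1, 0.2, -0.4]
grip_width: 0.0597
grasp_force: 0.0
```

```bash
python3 - <<'E'
from h import *
o=get_obs(); print(o['clock'],o['eef_pos'],o['grip_width'],R.from_quat(o['tool_rot']).as_matrix()[:,1])
c=cam('wrist'); save('w6',c); cv2.imwrite('pics/w6b.png',cv2.resize(c['p'],(800,600),interpolation=cv2.INTER_CUBIC))
E
```

```text
15.6167 [ 0.47706251 -0.29445963  0.29941118] 0.05972865129460337 [ 0.00796745  0.99996703 -0.00156557]
```

View pics/w6b.png

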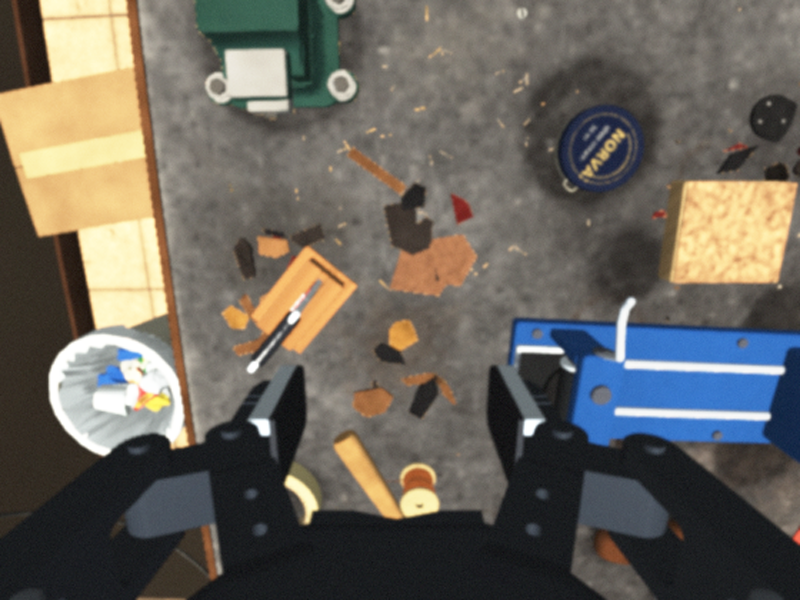

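```bash
python3 - <<'E'
from h import *
c=load('w6'); a=cv2.resize(c['p'][165:270,165:260],None,fx=5,fy=5,interpolation=cv2.INTER_CUBIC)
s=load('side0'); b=cv2.resize(s['p'][140:200,290:350],None,fx=5,fy=5,interpolation=cv2.INTER_CUBIC); 
im=np.zeros((525,475+300,3),'u1'); im[:,:475]=a; im[:300,475:]=b; cv2.imwrite('pics/crop.png',im)
q=lambda u,v,z:atz(c,np.array(u)*.7,np.array(v)*.7,z).round(4).tolist()
print('stand top',q([315,357,298,252],[245,285,352,318],.028)); print('bar',q([253,297],[367,317],.116))
print('eye',c['eye'])
E
```

```text
stand top [[0.4688, -0.3653, 0.028], [0.5046, -0.3299, 0.028], [0.5681, -0.3864, 0.028], [0.5348, -0.4262, 0.028]]
bar [[0.5444, -0.3997, 0.116], [0.5063, -0.3649, 0.116]]
eye [ 0.40849808 -0.29400152  0.42522321]
```

View pics/crop.png

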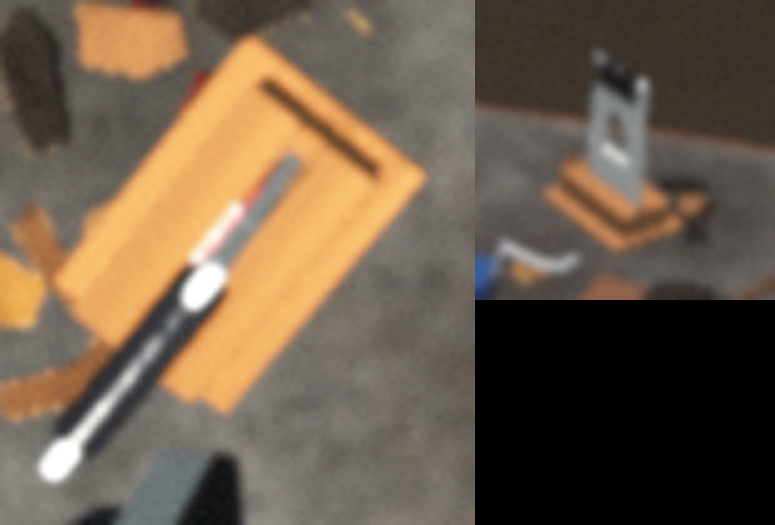

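Emit:
{"fn": "apply_moves", "kwargs": {"targets": [[[0.2,-0.36,0,-7,0],[0.2,-0.36,0,-7,-0.1],[0.2,-0.36,-0.3,-7,-0.1],[0.2,-0.36,-0.6,-7,-0.1],[0.2,-0.36,-0.6,-7,-0.1],[0.18,-0.36,-0.6,-7,-0.1],[0,0,-0.2,0,-0.1],[0,0,0,0,-0.1]]]}}

```text
clock: 16.33
eef_pos: [0.5245, -0.374, 0.2044]
tool_rot: [0.358, 0.934, 0.001, -0.004]
ft_force: [-0.5, -0.2, 1.5]
grip_width: 0.0385
grasp_force: 0.0
```

```bash
python3 - <<'E'
from h import *
o=get_obs(); Rm=R.from_quat(o['tool_rot']).as_matrix(); print(o['clock'],o['eef_pos'],o['grip_width'],Rm[:,1],np.degrees(np.arctan2(Rm[1,1],Rm[0,1])))
c=cam('wrist'); save('w7',c); P=cloud(c)
m=(P[...,2]>.1)&(P[...,2]<.124)&(np.hypot(P[...,0]-.524,P[...,1]+.381)<.05)
Q=P[m]; print(m.sum(),Q.mean(0),Q.min(0),Q.max(0))
(a,b),wh,an=cv2.minAreaRect((Q[:,:2]*1000).astype('f4')); print(a,b,wh,an)
v,u=np.where(m); print(u.min(),u.max(),v.min(),v.max(), proj(c,[o['eef_pos']*[1,1,0]+[0,0,.116]]))
w=np.linalg.svd(Q[:,:2]-Q[:,:2].mean(0),full_matrices=False)[2][0]; print(np.degrees(np.arctan2(w[1],w[0])))
cv2.imwrite('pics/w7b.png',cv2.resize(c['p'],(800,600),interpolation=cv2.INTER_CUBIC))
c=load('w6'); print('hook w6',[atz(c,np.array(u*.7),np.array(v*.7),z).round(4).tolist() for u,v,z in((630,303,.12),(621,355,.12))])
E
```

```text
16.3333 [ 0.52449583 -0.37403535  0.20435627] 0.03847658987742927 [ 6.67928944e-01  7.44224850e-01 -5.46449012e-04] 48.092572102546875
1129 [ 0.52316064 -0.38208052  0.11517587] [ 0.50163912 -0.40383823  0.10002091] [ 0.54793573 -0.36322836  0.11828414]
524.5087280273438 -383.46685791015625 (11.01280403137207, 59.150020599365234) 49.38279342651367
259 275 187 270 [[276.8749739  223.40898944]]
-40.817108415580506
hook w6 [[0.4962, -0.1325, 0.12], [0.535, -0.1338, 0.12]]
```

View pics/w7b.png

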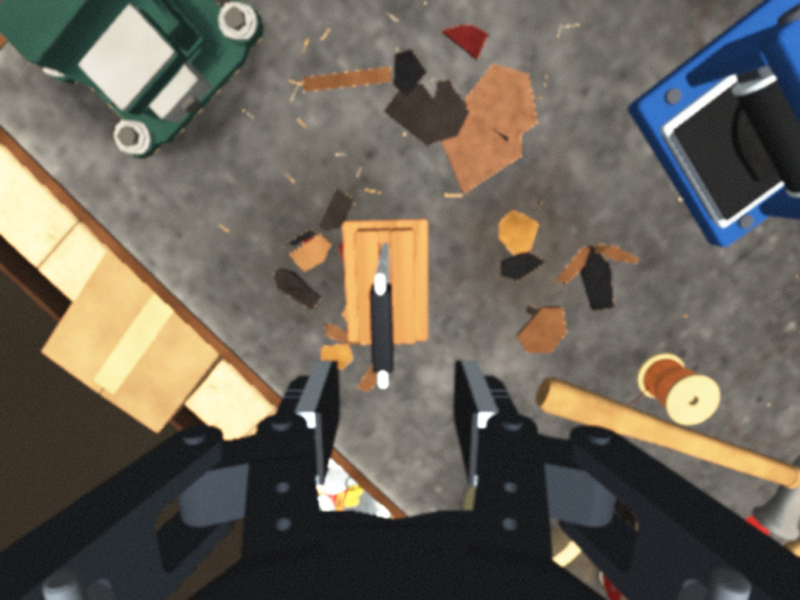

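Emit:
{"fn": "apply_moves", "kwargs": {"targets": [[[0,-0.21,-0.3,1,-0.1],[0,0,-0.7,0,-0.1],[0,0,-0.7,0,-0.1],[0,0,-0.4,0,-0.1],[0,0,-0.19,0,-0.1],[0,0,0,0,-0.1]]]}}

```text
clock: 16.88
eef_pos: [0.5254, -0.3831, 0.1166]
tool_rot: [0.35, 0.937, 0.0, -0.001]
ft_force: [-1.2, -0.1, -1.0]
grip_width: 0.0383
grasp_force: 0.0
```

Emit:
{"fn": "apply_moves", "kwargs": {"targets": [[[0,0,-0.1,0,-0.3],[0,0,0,0,-0.5],[0,0,0,0,-0.65],[0,0,0,0,-1],[0,0,0,0,-1],[0,0,0,0,-1],[0,0,0,0,-1]]]}}

```text
clock: 17.47
eef_pos: [0.5267, -0.3852, 0.1147]
tool_rot: [0.351, 0.936, -0.0, 0.002]
ft_force: [-0.3, -0.5, 6.3]
grip_width: 0.0095
grasp_force: 60.8
```

Emit:
{"fn": "apply_moves", "kwargs": {"targets": [[[0,0,0.3,0,-1],[0,0,0.5,0,-1],[0,0,0.6,0,-1],[-0.25,0.5,0,-7,-1],[-0.25,0.6,0,-7,-1],[-0.25,0.6,0,-7,-1],[-0.25,0.6,0,-7,-1],[-0.25,0.6,0,-7,-1]]]}}

```text
clock: 18.13
eef_pos: [0.4749, -0.2673, 0.1686]
tool_rot: [0.619, 0.786, 0.0, -0.0]
ft_force: [-0.1, -0.1, 0.3]
grip_width: 0.0097
grasp_force: 60.0
```

Emit:
{"fn": "apply_moves", "kwargs": {"targets": [[[-0.25,0.6,0,-7,-1],[-0.25,0.6,0,-7,-1],[-0.2,0.6,0,-2.8,-1],[-0.1,0.6,0,0,-1],[0,0.5,0,0,-1],[0,0.5,0,0,-1],[0,0,0,0,-1],[0,0,0,0,-1]]]}}

```text
clock: 18.8
eef_pos: [0.4437, -0.1318, 0.1689]
tool_rot: [0.724, 0.69, -0.0, 0.0]
ft_force: [-0.6, -0.1, -0.1]
grip_width: 0.0094
grasp_force: 60.0
```

```bash
python3 - <<'E'
from h import *
o=get_obs(); Rm=R.from_quat(o['tool_rot']).as_matrix(); print(o['clock'],o['eef_pos'],o['grip_width'],np.degrees(np.arctan2(Rm[1,1],Rm[0,1])))
c=cam('wrist'); P=cloud(c); t=o['eef_pos']
m=(P[...,2]>t[2]-.02)&(P[...,2]<t[2]+.012)&(np.abs(P[...,0]-t[0])<.004)&(np.abs(P[...,1]-t[1])<.045); Q=P[m]
print('wrist bar',m.sum(), Q.min(0) if len(Q) else '',Q.max(0) if len(Q) else '')
for n in('top','side'):
    c=cam(n); save(n+'1',c); P=cloud(c)
    m=(P[...,0]>.475)&(P[...,0]<.54)&(np.abs(P[...,1]+.134)<.02)&(P[...,2]>.108)&(P[...,2]<.135); Q=P[m]; print(n,'hook',m.sum(),Q[np.argsort(Q[:,0])].round(3)[::max(1,len(Q)//8)].tolist())
    m=(np.abs(P[...,0]-t[0])<.02)&(np.abs(P[...,1]-t[1])<.05)&(P[...,2]>.05)&(P[...,2]<.155); Q=P[m]
    if len(Q): print(n,'tag',len(Q),np.percentile(Q,[2,98],axis=0).round(3).tolist())
E
```

```text
18.8 [ 0.44367043 -0.13175332  0.16888048] 0.00944925769785005 -2.754647573530717
wrist bar 2251 [ 0.43967074 -0.15934533  0.14904438] [ 0.44766788 -0.0993793   0.18074106]
top hook 0 []
side hook 37 [[0.493, -0.131, 0.12], [0.498, -0.128, 0.117], [0.504, -0.128, 0.116], [0.511, -0.13, 0.114], [0.517, -0.133, 0.114], [0.522, -0.128, 0.12], [0.527, -0.136, 0.114], [0.533, -0.135, 0.117], [0.537, -0.137, 0.118], [0.54, -0.136, 0.118]]
side tag 149 [[0.44, -0.155, 0.066], [0.448, -0.098, 0.153]]
```

Emit:
{"fn": "apply_moves", "kwargs": {"targets": [[[0.3,-0.02,0,0,-1],[0.3,-0.02,0,0,-1],[0.3,-0.02,0,0,-1],[0.3,-0.02,0,0,-1],[0.3,-0.02,0,0,-1],[0.25,0,0,0,-1],[0,0,0,0,-1]]]}}

```text
clock: 19.53
eef_pos: [0.5155, -0.1376, 0.1684]
tool_rot: [0.725, 0.689, 0.0, 0.001]
ft_force: [-0.3, -0.6, 0.3]
grip_width: 0.0095
grasp_force: 60.0
```

Emit:
{"fn": "apply_moves", "kwargs": {"targets": [[[-0.05,0.06,0,0,-1],[0,0,-0.2,0,-1],[0,0,-0.15,0,-1],[0,0,-0.06,0,-1],[0,0,0,0,-1]]]}}

```text
clock: 19.95
eef_pos: [0.5104, -0.1338, 0.1511]
tool_rot: [0.725, 0.689, -0.001, -0.001]
ft_force: [-0.1, 0.2, -0.6]
grip_width: 0.0095
grasp_force: 60.0
```

Emit:
{"fn": "apply_moves", "kwargs": {"targets": [[[0.05,0,-0.05,0,-1],[0,0,-0.03,0,-1],[0,0,0,0,-1]]]}}

```text
clock: 20.2
eef_pos: [0.5135, -0.134, 0.1498]
tool_rot: [0.725, 0.689, -0.0, 0.0]
ft_force: [-2.8, -0.3, 4.4]
grip_width: 0.0097
grasp_force: 60.7
```

Emit:
{"fn": "apply_moves", "kwargs": {"targets": [[[0,0,0,0,-0.7],[0,0,0,0,-0.6],[0,0,0,0,-0.5],[0,0,0,0,-0.4],[0,0,0,0,-0.3],[0,0,0,0,-0.3],[0,0,0,0,-0.3]]]}}

```text
clock: 20.78
eef_pos: [0.5137, -0.134, 0.149]
tool_rot: [0.725, 0.689, -0.0, -0.0]
ft_force: [0.6, 0.0, -0.1]
grip_width: 0.0298
grasp_force: 0.0
```

Emit:
{"fn": "apply_moves", "kwargs": {"targets": [[[0,0,0.2,0,-0.3],[0,0,0.4,0,-0.3],[0,0,0.8,0,-0.3],[0,0,0.8,0,-0.3],[-0.5,0,0.5,0,-0.3],[-0.8,0,0,0,-0.3],[-0.8,0,0,0,-0.3],[-0.8,0,0,0,-0.3]]]}}

```text
clock: 21.45
eef_pos: [0.3969, -0.134, 0.2581]
tool_rot: [0.724, 0.689, 0.0, 0.001]
ft_force: [0.1, -0.7, 1.0]
grip_width: 0.03
grasp_force: 0.0
```

```bash
python3 - <<'E'
from h import *
o=get_obs(); print(o['clock'],o['eef_pos'],o['grip_width'],o['ft_force'])
for n in('side','top'):
    c=cam(n); save(n+'2',c); P=cloud(c)
    m=(np.abs(P[...,0]-.513)<.02)&(np.abs(P[...,1]+.134)<.045)&(P[...,2]>.035)&(P[...,2]<.165); Q=P[m]; print(n,len(Q),np.percentile(Q,[2,50,98],axis=0).round(3).tolist())
    for lo,hi in((.03,.075),(.075,.12),(.12,.16)):
        q=Q[(Q[:,2]>lo)&(Q[:,2]<hi)]; print(lo,len(q),q.mean(0).round(3) if len(q) else '')
s=load('side2'); w=load('w7'); P=cloud(w)
print('bed bar y', )
E
```

```text
21.45 [ 0.39688419 -0.13397035  0.25808357] 0.029969795070107316 [ 0.09926249 -0.72785141  1.02982259]
side 236 [[0.499, -0.16, 0.047], [0.515, -0.124, 0.114], [0.526, -0.101, 0.154]]
0.03 46 [ 0.52  -0.126  0.059]
0.075 93 [ 0.516 -0.127  0.098]
0.12 97 [ 0.512 -0.122  0.141]
top 52 [[0.506, -0.133, 0.082], [0.512, -0.117, 0.15], [0.531, -0.098, 0.155]]
0.03 0 
0.075 7 [ 0.522 -0.128  0.106]
0.12 45 [ 0.513 -0.116  0.147]
bed bar y
```

Emit:
{"fn": "apply_moves", "kwargs": {"targets": [[[0,0,0,0,-0.3],[0,0,0,0,-0.3],[0,0,0,0,-0.3],[0,0,0,0,-0.3],[0,0,0,0,-0.3],[0,0,0,0,-0.3],[0,0,0,0,-0.3],[0,0,0,0,-0.3]]]}}

```text
clock: 22.22
eef_pos: [0.3979, -0.134, 0.2569]
tool_rot: [0.725, 0.689, -0.0, -0.0]
ft_force: [-0.6, -0.4, -0.1]
grip_width: 0.03
grasp_force: 0.0
```

```bash
python3 - <<'E'
from h import *
for n in('side','top'):
    c=cam(n); P=cloud(c); br=c['p'].min(2)
    for x in (.59,.605,.62):
        m=(np.abs(P[...,0]-x)<.005)&(P[...,1]>-.125)&(P[...,1]<.0)&(P[...,2]>.025)&(P[...,2]<.06); Q=P[m]; b=br[m]; i=np.argsort(Q[:,1]); print(n,x,[(round(float(Q[k,1]),3),round(float(Q[k,2]),3),int(b[k])) for k in i][:14])
    m=(np.hypot(P[...,0]-.619,P[...,1]-.127)<.07)&(P[...,2]>.165)&(P[...,2]<.185); print('sleeve',P[m].mean(0))
    m=(np.abs(P[...,0]-.513)<.03)&(np.abs(P[...,1]+.134)<.045)&(P[...,2]>.035)&(P[...,2]<.165); Q=P[m]
    for lo,hi in((.03,.075),(.075,.12),(.12,.16)):
        q=Q[(Q[:,2]>lo)&(Q[:,2]<hi)]; print(lo,len(q),q.mean(0).round(3) if len(q) else '')
E
```

```text
side 0.59 [(-0.124, 0.055, 30), (-0.124, 0.051, 31), (-0.123, 0.059, 33), (-0.123, 0.04, 52), (-0.123, 0.042, 37), (-0.123, 0.042, 35), (-0.122, 0.057, 33), (-0.122, 0.054, 27), (-0.122, 0.057, 30), (-0.122, 0.042, 46), (-0.121, 0.06, 33), (-0.121, 0.054, 29), (-0.116, 0.043, 38), (-0.116, 0.042, 46)]
side 0.605 [(-0.125, 0.052, 34), (-0.124, 0.044, 40), (-0.124, 0.053, 32), (-0.124, 0.06, 31), (-0.123, 0.042, 43), (-0.123, 0.043, 42), (-0.122, 0.057, 33), (-0.122, 0.042, 42), (-0.122, 0.057, 29), (-0.12, 0.041, 43), (-0.117, 0.042, 41), (-0.116, 0.043, 39), (-0.112, 0.045, 41), (-0.112, 0.043, 42)]
side 0.62 [(-0.125, 0.042, 42), (-0.124, 0.056, 31), (-0.123, 0.053, 34), (-0.123, 0.053, 34), (-0.123, 0.058, 31), (-0.121, 0.041, 42), (-0.12, 0.041, 38), (-0.115, 0.043, 40), (-0.112, 0.042, 44), (-0.112, 0.042, 43), (-0.11, 0.044, 44), (-0.109, 0.041, 63), (-0.107, 0.042, 71), (-0.106, 0.038, 151)]
sleeve [0.61829678 0.17588344 0.17235082]
0.03 43 [ 0.52  -0.124  0.059]
0.075 103 [ 0.519 -0.128  0.1  ]
0.12 96 [ 0.512 -0.122  0.141]
top 0.59 [(-0.119, 0.04, 58), (-0.116, 0.042, 58), (
[... 285 characters left out ...]
, 0.038, 44), (-0.119, 0.043, 41), (-0.116, 0.036, 40), (-0.116, 0.037, 42), (-0.116, 0.042, 39), (-0.113, 0.038, 41), (-0.113, 0.044, 42), (-0.112, 0.042, 41), (-0.112, 0.044, 43), (-0.11, 0.038, 41), (-0.109, 0.043, 40), (-0.109, 0.044, 43), (-0.109, 0.043, 43)]
top 0.62 [(-0.119, 0.039, 43), (-0.119, 0.041, 42), (-0.116, 0.038, 41), (-0.116, 0.04, 41), (-0.115, 0.045, 37), (-0.112, 0.041, 42), (-0.112, 0.041, 39), (-0.112, 0.044, 39), (-0.109, 0.04, 44), (-0.109, 0.043, 45), (-0.109, 0.042, 43), (-0.106, 0.039, 79), (-0.106, 0.041, 71), (-0.106, 0.04, 88)]
sleeve [0.61703164 0.17146754 0.17287317]
0.03 1 [ 0.516 -0.106  0.073]
0.075 14 [ 0.535 -0.129  0.107]
0.12 39 [ 0.515 -0.114  0.145]
```

```bash
python3 -c "
from workcell import order; print(order.job_done())"
```

```text
the job is handed in; nothing more can be done
None
```

I've handed the job in at about 22 s of the 72 s; no verdict came back. By my camera measurements, the heel lift lies on the pad under the roller, the bed is home with the sleeve held the whole way, and the tag hangs on the hook with its marked face outward.

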